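# Snap the lid onto the open tub in the sloping rack

## Robot

A 7-joint arm with a two-finger parallel gripper is mounted at the origin on the work surface. World frame = base frame: x ahead of the robot, y to its left, z up, the work surface at z = 0. Lengths are in m, angles in degrees, forces in N, time in s.
With the tool pointing down it reaches from about 0.425 to 0.875 m from the base axis. Payload 4.7 kg.
Tool frame: the origin (TCP) lies on the mounting face of the last link; the fingertips stand tcp_to_tips ahead of it and the grasp point (between the pads) lies 164 mm ahead of it (tcp_to_tips is the distance from the TCP to the fingertips, in m); z points along the fingers, y is the line along which they close (so a half turn about z gives the same grasp; the last joint's range is limited). The gripper opens to 87 mm and grips with 3 to 60 N. Pads are 19 mm wide; open, the fingers measure 117 mm over their backs; the gripper's body (75 mm by 190 mm) begins 51 mm behind the grasp point.
Start: joints at [-70.64, 18.392, -4.016, 83.108, 1.295, 78.541, -3.26], TCP at [0.207, 0.616, 0.405] pointing down, gripper open.
Joint ranges: [-163.93, 163.93], [-17.29, 119.83], [-79.2, 71.16], [3.27, 140.29], [-89.18, 269.18], [5.43, 117.66], [-154.24, 154.24]. Speed limits (degrees/s): [147.25, 147.25, 180, 180, 180, 180, 180].

## Interface

Orientations are given as [roll, pitch, yaw] about the fixed x, y, z axes, in that order (R = Rz(yaw) Ry(pitch) Rx(roll)).
In Python, from cell import get_obs, read_camera, sign_off, tcp_to_tips gives the robot as it stands.
- The arm moves only by the tool drive_tool, never from a script. Its argument "rows" is one flat list of numbers, 7 for each row, row after row: the shift along the tool's x, y, z in m, then the turn, a rotation vector about the tool's x, y, z in rad, then the gripper command: -1 is shut, 1 is fully open, values between are in proportion. In form: [tx, ty, tz, rx, ry, rz, fingers, tx, ty, tz, rx, ry, rz, fingers, ...]. A call has 1 to 5 rows; each row shifts and turns the commanded pose from where the row before left it, along the tool's axes as they then stand; what a row does not reach is not made up. A row lasts 1/8 s, in which the tool goes at most 62.5 mm and 10.7 degrees, less where a joint would pass 70% of its speed; a pose out of reach is approached as far as the arm can. A call is refused whole if a number of a shift passes 0.0625 or a number of a turn 0.188, either way. A call with a gripper value outside its range is refused whole. The fingers move at their own pace and stop on an object; "grip_force" is the grip in N (left out, the last holds). Time passes only in rows, so rows that do not move let the fingers close. It gives the time, the measured TCP pose, the force, the opening and the grip force at its end, in the units of the state.
- get_obs(): the state, without advancing time (a new reading comes with each control period).
- read_camera(name): name is "scene" or "side" or "wrist"; returns a dict with "color" (384x512x3 uint8, blue, green, red), "fov_y" (degrees; the focal length in pixels is half the picture's height over the tangent of half this angle, whatever the lens; pixels are square), "cx", "cy" (the principal point, pixels), "k1" (the pictures are not rectified: a ray, as slopes to the right and down, at radius r is drawn at 1 + k1 r^2 times it, then the intrinsics apply), "cam_to_world" (4x4, takes a point from camera to world coordinates); the wrist camera has in their place "mount" (4x4, takes a point from camera to tool coordinates, whose origin is the TCP and whose axes are the flange's). Camera axes: x right, y up, looking along -z (the intrinsics and any distortion apply to the point x, -y, -z); pixel columns grow to the right and rows downward; lengths in m; the calibration is good to about 2 mm. A picture is of the moment at which its call begins: read the wrist's pose just before it. There is no depth.
- sign_off(): hands the job in; it is judged then, once.
The state is a dict: "time_s": time; "qpos": joint angles; "joint_velocities": joint speeds; "effort": joint torques, N m; "tool_pos": TCP position; "tool_rot": TCP orientation; "force": force on the tool from outside, world axes, zero at the start; "wrist_torque": the same for the moment, N m; "grip_width": finger opening in m; "grasp_force": force on a finger pad.
Only numpy, scipy, OpenCV 4.12 (cv2) and the standard library are available. Lean on these libraries where they do the work, as an engineer would, in place of code of your own. Each camera call takes 0.05 s, during which the arm holds its last target. There are 200 camera calls.

## Task

Close the open tub of bow frogs that stands in the sloping rack: fetch its green lid from the bench, set it on the tub and press it on until it has clicked fully home at both ends. Press with feeling, about 2 kg on an end is plenty and the light rack will not stand being leaned on; leave the tub in its bay, and do not disturb the closed tub beside it, the glue bottle, the jar or the tape.

Things in the scene. Friction and masses are not known exactly. Their poses are not given: they have to be found in the camera images.
- rack: Fixed wooden rack, 219 mm wide (y); its board slopes 30 degrees, rising away from the robot along the rack's +x. Two bays, centres at rack y = +56 and -56 mm, each holding a tub between low guides and a lip at the low edge. Origin: on the bench under the middle of the board; z up.
- tub_rim (a point): The open tub: white plastic, 130 (x) x 84 (y) x 54 mm high, walls 3 mm, black bow frogs inside, loose in one of the two bays. The point is the middle of its mouth, level with the rim; x runs up the slope along its length, y is level, z is the normal out of the mouth, leaning 30 degrees from vertical towards the robot.
- tub_catch_far (a point): Upper (+x) end catch of the open tub: a 28 mm wide wedge on a sprung tongue in the end wall. It starts 3 mm below the rim and slopes out to 5 mm beyond the wall (this point) 13 mm below the rim. The lid laid on squarely stops on both catches, about 13 mm short of its seat.
- tub_catch_near (a point): The same at the lower (-x) end. Each end of the lid has to be pressed down along the tub's -z, with about 10 to 20 N, until its catch springs out into the window in the lid's skirt; over the last 2 mm the push falls away, then the lid meets the rim.
- lid_grip (a point): The green lid, right way up on the bench, 139 (x) x 94 (y) mm, 41 mm high in all, about 90 g. The point is the centre of the grip bar on its top: bar 60 mm long (x), 14 mm wide (y), 18 mm high. The flat top of the lid is 9 mm below the point, the inner face that meets the tub's rim 12 mm below, the skirt's edge 32 mm below.
- lid_end_a (a point): Point on the lid's inner face at its +x end, 64 mm from the middle; level with the tub's rim when home. The skirt fits outside the tub with 1.5 mm to spare at each end and 2 mm at each side; each end has a 38 mm wide window above a 5 mm high bottom bar. The lid may go on either way round.
- lid_end_b (a point): The same point at the lid's -x end.
- closed_tub_rim (a point): A like tub with its lid already home, in the other bay (bystander); the point is the middle of its mouth, axes as for the open tub.
- glue_bottle: White glue bottle with a red cap, 56 mm across, 130 mm high (bystander). Origin: centre of its underside.
- varnish_jar: Amber jar with a black cap, 52 mm across, 75 mm high (bystander). Origin: centre of its underside.
- tape_roll: Roll of yellow masking tape lying flat, 96 mm across, 25 mm high (bystander). Origin: centre of its underside.
Mind the look-alikes: they are no part of the job. What is shaped like the part that bears lid_grip but purple is not meant. Leave any yellow look-alike of the part that bears tub_rim alone.

How it is judged (in metres and radians):
At the end, for the whole second after the job is handed in: The lid is home on the open tub: its inner face within 2 mm of the tub's rim at both ends, lengthways on the tub within 0.1 rad; the tub still stands in its bay (within 8 mm of where it was), the closed tub has moved less than 8 mm and the bottle, jar and tape less than 20 mm (z of lid_end_a in the frame of tub_rim between -0.002 and 0.002 m and z of lid_end_b in the frame of tub_rim between -0.002 and 0.002 m and z of lid_grip in the frame of tub_rim above 0.008 m and distance between lid_grip and tub_rim below 0.016 m and angle between the x axis of lid_grip and the x axis of tub_rim, either way round below 0.1 rad and distance of each of tub_rim, closed_tub_rim from where it was at the start of the episode below 0.008 m and distance of each of glue_bottle, varnish_jar, tape_roll from where it was at the start of the episode below 0.02 m); the robot touches nothing.
It fails at once if the tub is pressed into the rack with more than 70 N (contact force between tub and rack above 70 N).
It fails at once if the open tub is knocked or lifted out of its bay (25 mm) (distance of tub_rim from where it was at the start of the episode above 0.025 m).
It fails at once if the closed tub is shifted by 15 mm (distance of closed_tub_rim from where it was at the start of the episode above 0.015 m).
It fails at once if the glue bottle, jar or tape is knocked away by 30 mm (distance of any of glue_bottle, varnish_jar, tape_roll from where it was at the start of the episode above 0.03 m).
It also fails if it takes over 54 s, if anything falls off the work surface, if the arm or the gripper's body presses on something with over 40 N, if the wrist force passes 120 N, or if a joint passes its speed limit or range.

## Working session

There is one attempt and no reset: what is moved stays moved. The work goes in short steps, Python scripts to look and compute and a tool call to move; the robot and the scene stay as the last step left them, time stands still between calls to the robot, and variables do not carry over. Pictures are saved under pics/ and viewed, at most 10 in all, crops included, and the job is handed in when it is done.

Besides the shell and the picture viewer there is one more tool, called after "Call:" by a JSON object that holds its "op" and its "data", one argument or row to a line. drive_tool: Moves the arm, as the interface text tells. Its arguments: {"type":"object","properties":{"rows":{"type":"array","items":{"type":"number"}},"grip_force":{"type":"number"}},"required":["rows"]}

```bash
mkdir -p pics; cat > h.py <<'E'
import numpy as np, cv2
from cell import get_obs, read_camera, sign_off, tcp_to_tips
from scipy.spatial.transform import Rotation as R
def toolT(o):
    T=np.eye(4); T[:3,:3]=R.from_euler('xyz',o['tool_rot'],degrees=True).as_matrix(); T[:3,3]=o['tool_pos']; return T
def cam(name,save=None):
    o=get_obs(); c=read_camera(name)
    c['T']=np.array(c['cam_to_world']) if 'cam_to_world' in c else toolT(o)@np.array(c['mount'])
    im=c['color']; h=im.shape[0]; c['f']=h/2/np.tan(np.radians(c['fov_y'])/2)
    c['K']=np.array([[c['f'],0,c['cx']],[0,c['f'],c['cy']],[0,0,1]]); c['D']=np.array([c['k1'],0,0,0,0.])
    if save: cv2.imwrite(save,im)
    return c
def ray(c,uv):
    p=cv2.undistortPoints(np.array([[uv]],float),c['K'],c['D'])[0,0]
    d=c['T'][:3,:3]@np.array([p[0],-p[1],-1]); return c['T'][:3,3],d/np.linalg.norm(d)
def atz(c,uv,z):
    o,d=ray(c,uv); return o+d*(z-o[2])/d[2]
def proj(c,P):
    P=np.atleast_2d(P); q=(P-c['T'][:3,3])@c['T'][:3,:3]; q=q*[1,-1,-1]
    return cv2.projectPoints(q,np.zeros(3),np.zeros(3),c['K'],c['D'])[0][:,0]
E
python3 - <<'E'
from h import *
import pickle
print(get_obs(),tcp_to_tips)
cs={n:cam(n) for n in ['scene','side','wrist']}
pickle.dump(cs,open('c0.pkl','wb'))
for n,c in cs.items(): print(n,c['f'],c['cx'],c['cy'],c['k1'],c['T'].round(3).tolist()); cv2.imwrite(f'pics/{n}0.png',cv2.resize(c['color'],(800,600),interpolation=cv2.INTER_CUBIC))
E
```

```text
{'time_s': 0.0, 'qpos': array([-70.64032457,  18.43917084,  -4.0172971 ,  83.17544381,
         1.29724944,  78.54176749,  -3.25984868]), 'joint_velocities': array([ 0.05635865, -0.06523219,  0.01980849, -0.11437208,  0.02167848,
       -0.04009912,  0.012027  ]), 'effort': array([-1.22933570e-04, -4.91300440e+01, -4.03965265e-01, -3.12520838e+01,
       -6.39312551e-02,  4.39739751e-02,  2.06351515e-04]), 'tool_pos': array([0.20675934, 0.61601537, 0.40365543]), 'tool_rot': array([-1.79888997e+02,  7.48729696e-03,  1.61452369e+02]), 'force': array([ 0.01341883, -0.36828025,  0.29822412]), 'wrist_torque': array([-0.08004535,  0.02044536,  0.0146034 ]), 'grasp_force': 0.0, 'grip_width': 0.08682620058196798} 0.1822
scene 468.7283910469665 256.49818040149705 187.52705713857392 -0.024437823904523474 [[-0.751, -0.565, 0.342, 0.97], [0.66, -0.639, 0.394, 0.408], [-0.004, 0.522, 0.853, 1.165], [0.0, 0.0, 0.0, 1.0]]
side 350.96918921197914 259.08716178551174 197.58708126698136 -0.03228513576066668 [[0.982, 0.117, -0.149, 0.405], [-0.189, 0.529, -0.827, -0.844], [-0.018, 0.84, 0.542, 0.609], [0.0, 0.0, 0.0, 1.0]]
wrist 303.33191330351923 255.73103266868762 191.05821762624515 -0.05762169956351532 [[0.318, -0.92, -0.229, 0.145], [0.948, 0.308, 0.078, 0.637], [-0.001, -0.242, 0.97, 0.384], [0.0, 0.0, 0.0, 1.0]]
```

View pics/scene0.png

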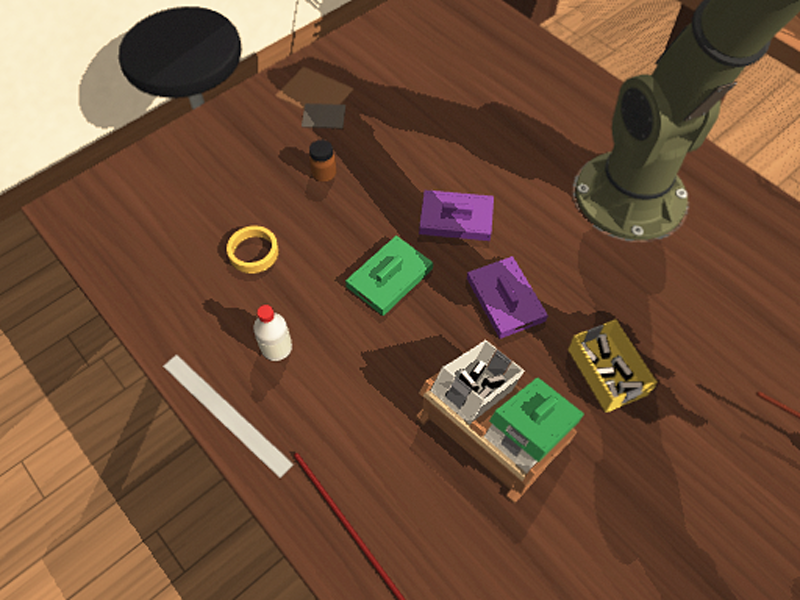

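View pics/side0.png

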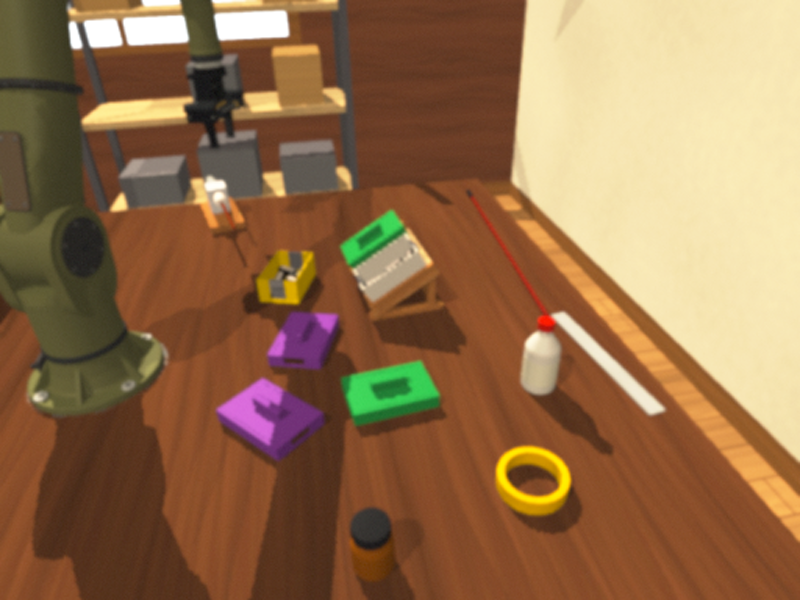

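Candidates for the lid in the scene view (800 px picture) are: a green lid on the bench at (390,275), the closed tub's green lid at (540,415), and purple lids at (457,215) and (507,296). Candidates for the tub are: an open white one at (478,380) and a yellow one at (612,365). I choose the bench green lid and the white open tub, and check both in a close crop.

```bash
python3 - <<'E'
from h import *
import pickle
cs=pickle.load(open('c0.pkl','rb'))
def crop(n,x0,y0,x1,y1,s):
    im=cv2.resize(cs[n]['color'][y0:y1,x0:x1],None,fx=s,fy=s,interpolation=cv2.INTER_CUBIC)
    for x in range((x0//10+1)*10,x1,10):
        cv2.line(im,((x-x0)*s,0),((x-x0)*s,5 if x%50 else 14),(255,255,255),1)
        if x%20==0: cv2.putText(im,str(x),((x-x0)*s-9,24),0,.35,(255,255,255),1)
    for y in range((y0//10+1)*10,y1,10):
        cv2.line(im,(0,(y-y0)*s),(5,(y-y0)*s),(255,255,255),1)
        if y%20==0: cv2.putText(im,str(y),(8,(y-y0)*s+4),0,.35,(255,255,255),1)
    return im
a=crop('scene',218,148,380,298,4); 
cv2.imwrite('pics/sc.png',crop('scene',218,148,378,298,4))
cv2.imwrite('pics/si.png',crop('side',210,130,300,275,4))
E
```

```text
(no output)
```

View pics/sc.png

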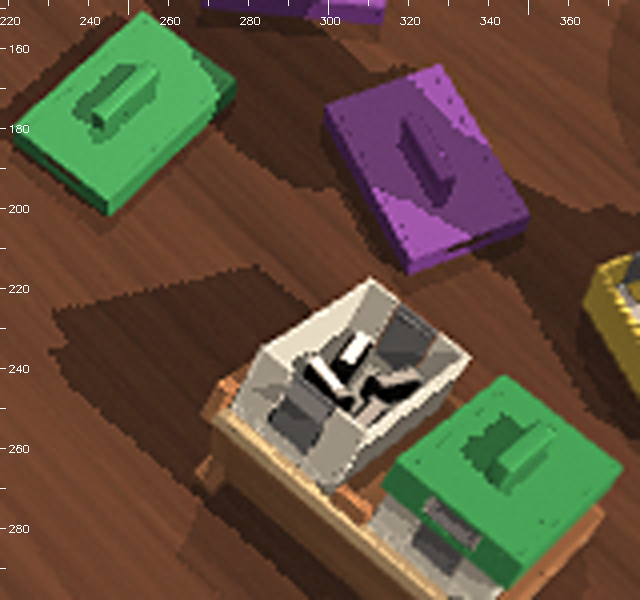

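View pics/si.png

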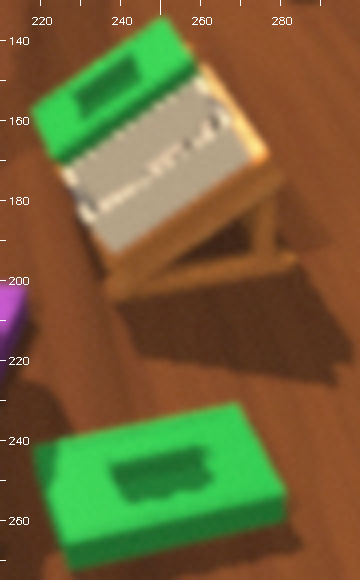

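The crop confirms the choice. The bench green lid has top corners near (254,151), (277,168), (245,197) and (222,182). The white tub's rim corners are near (310.5,217.5), (335.5,237), (309,257) and (284,235). The purple and yellow parts are clearly separate. Next I fit the poses.

```bash
cat > fit.py <<'E'
from h import *
import pickle
from scipy.optimize import least_squares
cs=pickle.load(open('c0.pkl','rb'))
S=lambda *p:np.array(p)/4+[218,148]; D=lambda *p:np.array(p)/4+[210,130]
def box(a,b,z): return np.array([[a,b,z],[a,-b,z],[-a,-b,z],[-a,b,z]])/1000
ang=lambda y,t=0:R.from_euler('zy',[y,t]).as_matrix()   # intrinsic? handled below
def Rm(yaw,t): return R.from_euler('ZY',[yaw,t]).as_matrix()
# lid: order = left?, match by nearest
def match(c,P,m):
    q=proj(c,P); i=[np.argmin(np.linalg.norm(q-a,axis=1)) for a in m]; return (q[i]-m)
lS=S((145,12),(236,80),(107,198),(15,138)); lD=D((36,445),(240,403),(285,493),(68,543))
def fl(p): 
    P=box(69.5,47,23)@Rm(p[2],0).T+[p[0],p[1],0]
    return np.r_[match(cs['scene'],P,lS).ravel(),match(cs['side'],P,lD).ravel()]
g=np.mean([atz(cs['scene'],u,.023) for u in lS],0)
b=min((least_squares(fl,[g[0],g[1],y]) for y in np.radians(range(-80,91,20))),key=lambda r:r.cost)
print('lid',b.x[:2],np.degrees(b.x[2]),b.fun.round(1))
tS=S((370,278),(470,356),(365,437),(265,347)); tD=D((85,218),(220,118))
kS=S((505,375),(622,468)); kD=D((165,17),(198,70),(60,160),(33,108))
def ft(p):
    M=Rm(p[3],-np.pi/6); 
    P=box(65,42,0)@M.T+p[:3]; Q=(box(69.5,47,3)+[0,.112,0])@M.T+p[:3]
    return np.r_[match(cs['scene'],P,tS).ravel(),.3*match(cs['side'],P,tD).ravel(),match(cs['scene'],Q,kS).ravel(),match(cs['side'],Q,kD).ravel()]
g=np.mean([atz(cs['scene'],u,.11) for u in tS],0)
b2=min((least_squares(ft,[*g,y]) for y in np.radians(range(-60,61,15))),key=lambda r:r.cost)
print('tub',b2.x[:3],np.degrees(b2.x[3]),b2.fun.round(1))
E
python3 fit.py
```

```text
lid [ 0.49873332 -0.16879867] 6.754811896434246 [-1.3 -0.1 -0.2  0.3 -0.1  1.4 -1.1 -2.4 -0.6 -0.3 -1.  -0.6  0.1 -0.8
 -0.3 -0.7]
tub [0.53756714 0.11154602 0.10016643] 4.531477885778074 [ 0.1  0.1 -0.1  0.7 -0.2 -0.3 -1.3 -0.1  0.   0.4  0.6  0.6 -0.5  0.2
 -0.2  0.8 -0.2  0.4 -1.2 -2.  -2.  -0.2 -0.1  0.6]
```

```bash
cat > plan.py <<'E'
from h import *
def rot(yaw,tilt=0): # tool down at yaw (deg), leaned so tool z = -z of slope tilted by `tilt` deg (rack style)
    return R.from_euler('ZY',[yaw,-tilt],degrees=True).as_matrix()@np.diag([1,-1,-1.])
def plan(pos,Rt,n,finger,T0=None,dp=3):
    T=toolT(get_obs()) if T0 is None else T0.copy(); Rt=np.array(Rt); out=[]
    for i in range(n):
        k=n-i; M=T[:3,:3]; t=M.T@((np.array(pos)-T[:3,3])/k); w=R.from_matrix(M.T@Rt).as_rotvec()/k
        row=[round(float(v),dp+1 if j<3 else 3) for j,v in enumerate([*t,*w])]; out.append(row+[finger])
        S=np.eye(4); S[:3,:3]=R.from_rotvec(row[3:6]).as_matrix(); S[:3,3]=row[:3]; T=T@S
    for i in range(0,n,5): print(sum(out[i:i+5],[]))
    return T
E
python3 -c "
from plan import *
T=plan([.5376,.1115,.40],rot(6.0),15,1)
print(T.round(3))"
```

```text
[-0.0316, -0.0249, 0.0003, -0.0, 0.0, 0.181, 1, -0.0356, -0.0188, 0.0003, -0.0, 0.0, 0.181, 1, -0.0384, -0.0121, 0.0003, 0.0, 0.0, 0.181, 1, -0.0399, -0.005, 0.0003, 0.0, 0.0, 0.181, 1, -0.0401, 0.0023, 0.0003, 0.0, 0.0, 0.181, 1]
[-0.0391, 0.0095, 0.0003, 0.0, 0.0, 0.181, 1, -0.0367, 0.0164, 0.0003, 0.0, 0.0, 0.181, 1, -0.0332, 0.0227, 0.0003, 0.0, 0.0, 0.181, 1, -0.0285, 0.0283, 0.0003, 0.0, 0.0, 0.181, 1, -0.023, 0.033, 0.0003, 0.0, 0.0, 0.181, 1]
[-0.0167, 0.0366, 0.0003, 0.0, 0.0, 0.181, 1, -0.0098, 0.039, 0.0003, 0.0, 0.0, 0.181, 1, -0.0026, 0.0402, 0.0003, 0.0, 0.0, 0.18, 1, 0.0046, 0.04, 0.0003, 0.001, 0.0, 0.181, 1, 0.0117, 0.0384, 0.0002, 0.0, 0.001, 0.18, 1]
[[ 0.995  0.105  0.     0.538]
 [ 0.105 -0.995 -0.     0.112]
 [ 0.     0.    -1.     0.4  ]
 [ 0.     0.     0.     1.   ]]
```

Call:
{"op": "drive_tool", "data": {
  "rows": [-0.032, -0.025, 0, 0, 0, 0.181, 1, -0.036, -0.019, 0, 0, 0, 0.181, 1, -0.038, -0.012, 0, 0, 0, 0.181, 1, -0.04, -0.005, 0, 0, 0, 0.181, 1, -0.04, 0.002, 0, 0, 0, 0.181, 1]
}}

```text
time_s: 0.78
tool_pos: [0.3177, 0.4463, 0.4045]
tool_rot: [-180.0, 0.0, 109.2]
force: [0.4, 0.5, -0.4]
grip_width: 0.0866
grasp_force: 0.0
```

Call:
{"op": "drive_tool", "data": {
  "rows": [-0.039, 0.0095, 0, 0, 0, 0.181, 1, -0.037, 0.016, 0, 0, 0, 0.181, 1, -0.033, 0.023, 0, 0, 0, 0.181, 1, -0.0285, 0.028, 0, 0, 0, 0.181, 1, -0.023, 0.033, 0, 0, 0, 0.181, 1]
}}

```text
time_s: 1.4
tool_pos: [0.4275, 0.2782, 0.4046]
tool_rot: [-180.0, 0.0, 57.4]
force: [0.3, -0.5, 0.1]
grip_width: 0.0871
grasp_force: 0.0
```

Call:
{"op": "drive_tool", "data": {
  "rows": [-0.017, 0.037, 0, 0, 0, 0.181, 1, -0.01, 0.039, 0, 0, 0, 0.181, 1, -0.003, 0.04, 0, 0, 0, 0.18, 1, 0.005, 0.04, 0, 0, 0, 0.181, 1, 0.012, 0.038, 0, 0, 0, 0.18, 1]
}}

```text
time_s: 2.02
tool_pos: [0.5379, 0.11, 0.4046]
tool_rot: [-180.0, 0.0, 5.7]
force: [0.3, -0.8, 0.1]
grip_width: 0.0865
grasp_force: 0.0
```

Call:
{"op": "drive_tool", "data": {
  "rows": [0, 0, 0, 0, 0, 0, 1, 0, 0, 0, 0, 0, 0, 1]
}}

```text
time_s: 2.28
tool_pos: [0.5371, 0.1118, 0.4044]
tool_rot: [-180.0, 0.0, 6.1]
force: [-1.1, 0.7, -0.2]
grip_width: 0.0868
grasp_force: 0.0
```

```bash
python3 - <<'E'
from plan import *
import pickle
c=cam('wrist'); pickle.dump(c,open('c1.pkl','wb')); print(c['T'].round(3))
cv2.imwrite('pics/w1.png',cv2.resize(c['color'],(800,600),interpolation=cv2.INTER_CUBIC))
print(get_obs()['tool_pos'],get_obs()['tool_rot'])
M=R.from_euler('ZY',[4.53,-30],degrees=True).as_matrix(); p=np.array([.5376,.1115,.1002])
P=np.array([[65,42,0],[65,-42,0],[-65,-42,0],[-65,42,0]])/1000@M.T+p
print((proj(c,P)*800/512).round(0))
plan([.4987,-.1688,.36],rot(6.75),6,1)
E
```

```text
[[ 0.106  0.965  0.24   0.602]
 [-0.994  0.103  0.025  0.119]
 [-0.001 -0.241  0.971  0.384]
 [ 0.     0.     0.     1.   ]]
[0.53695924 0.11242987 0.40447223] [-1.79962453e+02  4.43510092e-02  6.15592020e+00]
[[323. 196.]
 [484. 201.]
 [457. 358.]
 [339. 355.]]
[-0.0114, 0.0459, 0.0074, -0.0, 0.0, -0.002, 1, -0.0114, 0.0459, 0.0074, -0.0, 0.0, -0.002, 1, -0.0115, 0.0459, 0.0074, -0.0, 0.0, -0.002, 1, -0.0117, 0.0459, 0.0074, -0.0, 0.0, -0.001, 1, -0.0117, 0.0458, 0.0074, -0.0, 0.0, -0.002, 1]
[-0.0117, 0.0458, 0.0073, -0.001, 0.001, -0.001, 1]
```

View pics/w1.png

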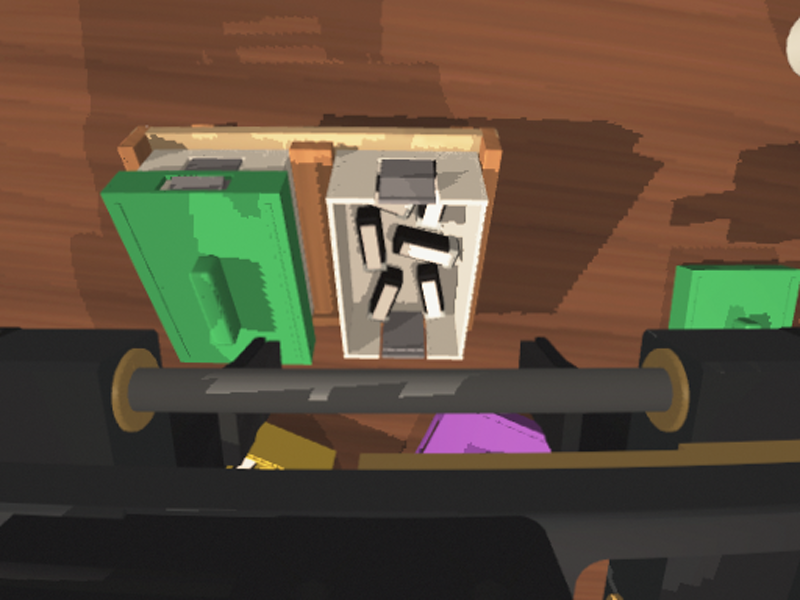

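The wrist view shows the open tub's rim corners at (327,199), (487,202), (463,359) and (345,357) in the 800 px picture, within about 3 mm of my estimate. The closed tub is to its left. I move to look at the lid.

```bash
python3 - <<'E'
exec(open('fit.py').read())
from plan import *
c1=pickle.load(open('c1.pkl','rb'))
wW=np.array([(327,199),(487,202),(463,359),(345,357)])*.64
def ft2(p):
    M=Rm(p[3],-np.pi/6); P=box(65,42,0)@M.T+p[:3]
    return np.r_[ft(p)*.6,match(c1,P,wW).ravel()]
b3=least_squares(ft2,b2.x); print('tub both',b3.x[:3],np.degrees(b3.x[3]),b3.fun[-8:].round(1))
def ft3(p):
    M=Rm(p[3],-np.pi/6); return match(c1,box(65,42,0)@M.T+p[:3],wW).ravel()
b4=least_squares(ft3,b2.x); print('wrist only',b4.x[:3],np.degrees(b4.x[3]),b4.fun.round(1))
plan([.455,-.1688,.36],rot(6.75),6,1)
E
```

```text
lid [ 0.49873332 -0.16879867] 6.754811896434246 [-1.3 -0.1 -0.2  0.3 -0.1  1.4 -1.1 -2.4 -0.6 -0.3 -1.  -0.6  0.1 -0.8
 -0.3 -0.7]
tub [0.53756714 0.11154602 0.10016643] 4.531477885778074 [ 0.1  0.1 -0.1  0.7 -0.2 -0.3 -1.3 -0.1  0.   0.4  0.6  0.6 -0.5  0.2
 -0.2  0.8 -0.2  0.4 -1.2 -2.  -2.  -0.2 -0.1  0.6]
tub both [0.53700225 0.10874556 0.0996394 ] 5.196279694677582 [ 0.   0.   0.3 -0.2 -0.8 -0.2 -0.7 -0.1]
wrist only [0.53692549 0.10844256 0.09958548] 5.461187969333754 [ 0.1  0.4  0.3 -0.3 -0.3 -0.3 -0.2  0.2]
[-0.0186, 0.0451, 0.0074, -0.0, 0.0, -0.002, 1, -0.0187, 0.0451, 0.0074, -0.0, 0.0, -0.002, 1, -0.0188, 0.0451, 0.0074, -0.0, 0.0, -0.002, 1, -0.0189, 0.045, 0.0074, -0.0, 0.0, -0.001, 1, -0.0189, 0.045, 0.0074, -0.0, 0.0, -0.002, 1]
[-0.019, 0.045, 0.0074, -0.001, 0.001, -0.001, 1]
```

Call:
{"op": "drive_tool", "data": {
  "rows": [-0.019, 0.045, 0.0075, 0, 0, 0, 1, -0.019, 0.045, 0.0075, 0, 0, 0, 1, -0.019, 0.045, 0.0075, 0, 0, 0, 1, -0.019, 0.045, 0.0075, 0, 0, -0.005, 1, -0.019, 0.045, 0.0075, 0, 0, -0.005, 1]
}}

```text
time_s: 2.95
tool_pos: [0.4662, -0.1224, 0.3672]
tool_rot: [-179.9, -0.1, 6.8]
force: [-0.4, 0.1, -0.8]
grip_width: 0.0871
grasp_force: 0.0
```

Call:
{"op": "drive_tool", "data": {
  "rows": [-0.019, 0.045, 0.0075, 0, 0, 0, 1, 0, 0, 0, 0, 0, 0, 1, 0, 0, 0, 0, 0, 0, 1]
}}

```text
time_s: 3.32
tool_pos: [0.4534, -0.1679, 0.3598]
tool_rot: [-179.9, -0.0, 6.7]
force: [1.7, 0.4, 0.3]
grip_width: 0.0871
grasp_force: 0.0
```

```bash
python3 - <<'E'
from plan import *
import pickle
c=cam('wrist'); pickle.dump(c,open('c2.pkl','wb'))
cv2.imwrite('pics/w2.png',cv2.resize(c['color'],(800,600),interpolation=cv2.INTER_CUBIC))
print(get_obs()['tool_pos'],get_obs()['tool_rot'])
M=R.from_euler('ZY',[6.75,0],degrees=True).as_matrix(); p=np.array([.4987,-.1688,0])
P=np.array([[69.5,47,23],[69.5,-47,23],[-69.5,-47,23],[-69.5,47,23],[30,0,41],[-30,0,41]])/1000@M.T+p
print((proj(c,P)*800/512).round(0))
E
```

```text
[ 0.45364151 -0.16752677  0.35984304] [-1.79958127e+02 -2.81761900e-02  6.77790226e+00]
[[335. 103.]
 [484. 103.]
 [477. 315.]
 [341. 315.]
 [410. 166.]
 [410. 263.]]
```

View pics/w2.png

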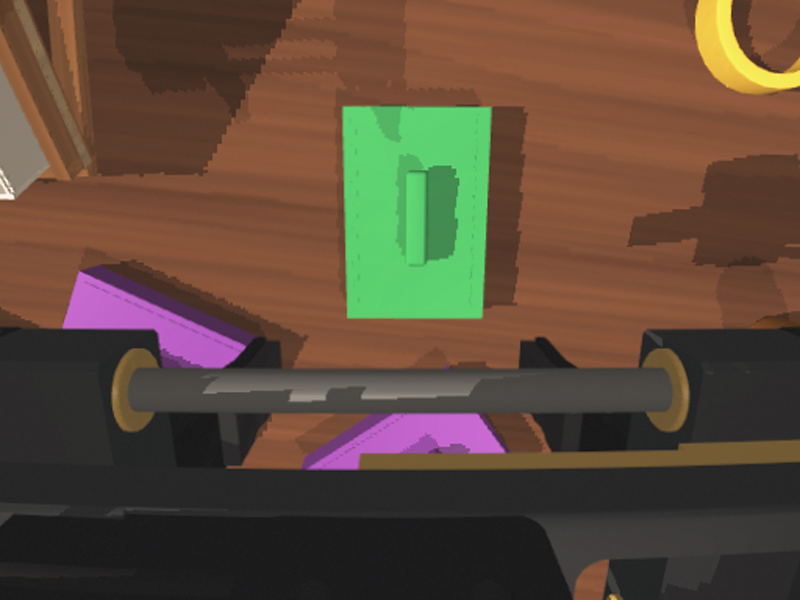

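The wrist view shows the green lid's top corners at (343,106), (492,107), (483,318) and (348,318), with the bar centred near (416,218). That is about 4 mm off the first estimate in -y. I plan the grasp from this view.

```bash
python3 - <<'E'
from plan import *
import pickle
from scipy.optimize import least_squares
c=pickle.load(open('c2.pkl','rb'))
m=np.array([(343,106),(492,107),(483,318),(348,318)])*.64
B=np.array([[69.5,47,23],[69.5,-47,23],[-69.5,-47,23],[-69.5,47,23]])/1000
f=lambda p:(proj(c,B@R.from_euler('z',p[2]).as_matrix().T+[p[0],p[1],0])-m).ravel()
b=least_squares(f,[.496,-.173,.117]); print(b.x[:2],np.degrees(b.x[2]),b.fun.round(1))
y=np.degrees(b.x[2])
T=plan([b.x[0],b.x[1],.25],rot(y),3,0); T=plan([b.x[0],b.x[1],.2075],rot(y),2,0,T)
E
```

```text
[ 0.4972799 -0.1737588] 6.603635361679955 [ 0.1  0.1 -0.1 -0.1 -0.   0.1 -0.  -0.1]
[0.0142, 0.0038, 0.0366, -0.0, -0.0, 0.001, 0, 0.0142, 0.0038, 0.0366, -0.0, -0.0, 0.001, 0, 0.0142, 0.0038, 0.0367, -0.001, -0.0, 0.001, 0]
[-0.0, -0.0, 0.0212, 0.0, -0.0, 0.0, 0, -0.0001, -0.0, 0.0213, 0.0, -0.0, 0.0, 0]
```

Call:
{"op": "drive_tool", "data": {
  "rows": [0.014, 0.004, 0.0365, 0, 0, 0.001, 0, 0.014, 0.004, 0.0365, 0, 0, 0.001, 0, 0.0145, 0.0035, 0.0365, 0, 0, 0.001, 0, 0, 0, 0.021, 0, 0, 0, 0, 0, 0, 0.018, 0, 0, 0, 0]
}}

```text
time_s: 4.0
tool_pos: [0.4972, -0.1741, 0.2099]
tool_rot: [-180.0, 0.1, 6.6]
force: [0.3, -0.1, -0.6]
grip_width: 0.0471
grasp_force: 0.0
```

Call:
{"op": "drive_tool", "data": {
  "rows": [0, 0, 0, 0, 0, 0, 0, 0, 0, 0, 0, 0, 0, 0]
}}

```text
time_s: 4.25
tool_pos: [0.4971, -0.1758, 0.2121]
tool_rot: [180.0, -0.1, 6.4]
force: [-1.0, 0.8, -1.0]
grip_width: 0.0441
grasp_force: 0.0
```

Call:
{"op": "drive_tool", "data": {
  "rows": [0, 0, 0.004, 0, 0, 0, -0.4, 0, 0, 0, 0, 0, 0, -1, 0, 0, 0, 0, 0, 0, -1, 0, 0, 0, 0, 0, 0, -1],
  "grip_force": 40
}}

```text
time_s: 4.75
tool_pos: [0.4967, -0.176, 0.2075]
tool_rot: [-180.0, -0.0, 6.4]
force: [-0.3, 0.5, 1.0]
grip_width: 0.0137
grasp_force: 40.0
```

```bash
python3 - <<'E'
from plan import *
o=get_obs(); print(o)
c=cam('wrist'); o=get_obs();print(o['tool_pos'],o['tool_rot'])
s=cam('side')
a=cv2.resize(c['color'],(440,330)); b=cv2.resize(s['color'][190:300,190:330],(560,440),interpolation=cv2.INTER_CUBIC)[:, :356]
im=np.zeros((440,796,3),np.uint8); im[:330,:440]=a; im[:,440:]=b; cv2.imwrite('pics/g.png',im)
E
```

```text
{'time_s': 4.75, 'qpos': array([-21.80995927,  18.07133987,  43.75575621, 113.87449092,
       -15.4356812 ,  53.85576175, -53.85132479]), 'joint_velocities': array([ 0.03175689,  0.09455576, -0.01052908, -0.04956546, -0.02409821,
        0.04477819,  0.06711301]), 'effort': array([ 1.60114537e-01, -3.25301206e+01,  6.56533465e+00, -2.47311455e+01,
        2.92769959e-02, -1.75691759e-01, -4.43097879e-04]), 'tool_pos': array([ 0.49665118, -0.17601807,  0.20745952]), 'tool_rot': array([-1.79986189e+02, -2.46519162e-02,  6.40207054e+00]), 'force': array([-0.29080391,  0.48464897,  0.9507192 ]), 'wrist_torque': array([0.06266622, 0.21207902, 0.05100833]), 'grasp_force': 40.00030875205994, 'grip_width': 0.013674010615608556}
[ 0.49665206 -0.17598665  0.20743244] [-1.79985535e+02 -1.65791015e-02  6.40842156e+00]
```

Grasped: the opening is 13.7 mm, which matches the bar width. Next I lift the lid and carry it to a hover above the tub, leaned to the slope.

```bash
cat > tub.py <<'E'
from plan import *
rim=np.array([.5369,.1087,.0996]); yaw=5.4
Z=R.from_euler('ZY',[yaw,-30],degrees=True).as_matrix()
def tcp(h,dx=0,dy=0,g=.175): return rim+Z@np.array([dx,dy,g+.012+h])   # h: inner face above rim
E
python3 - <<'E'
from tub import *
o=toolT(get_obs()); p=o[:3,3]
T=plan(p+[0,0,.12],rot(6.4),3,-1); T=plan(tcp(.05),rot(yaw,30),10,-1,T); print(tcp(.05))
E
```

```text
[0.0, -0.0, -0.04, -0.0, -0.0, 0.0, -1, 0.0, -0.0, -0.04, -0.0, -0.0, 0.0, -1, 0.0, -0.0, -0.04, -0.0, -0.0, 0.0, -1]
[-0.0047, -0.0281, 0.0023, -0.0, 0.052, 0.002, -1, -0.0048, -0.028, 0.002, -0.001, 0.052, 0.002, -1, -0.005, -0.028, 0.0017, -0.0, 0.052, 0.002, -1, -0.0051, -0.028, 0.0015, -0.001, 0.052, 0.002, -1, -0.0053, -0.028, 0.0012, -0.0, 0.053, 0.002, -1]
[-0.0054, -0.028, 0.0009, -0.0, 0.052, 0.001, -1, -0.0054, -0.028, 0.0006, -0.001, 0.053, 0.002, -1, -0.0055, -0.028, 0.0003, -0.0, 0.052, 0.001, -1, -0.0055, -0.028, -0.0, -0.001, 0.053, 0.002, -1, -0.0056, -0.028, -0.0003, -0.0, 0.052, 0.001, -1]
[0.41892591 0.09754816 0.30484802]
```

Call:
{"op": "drive_tool", "data": {
  "rows": [0, 0, -0.04, 0, 0, 0, -1, 0, 0, -0.04, 0, 0, 0, -1, 0, 0, -0.04, 0, 0, 0, -1]
}}

```text
time_s: 5.22
tool_pos: [0.4963, -0.1761, 0.3282]
tool_rot: [180.0, 0.0, 6.4]
force: [-0.1, 0.4, -0.8]
grip_width: 0.0136
grasp_force: 40.0
```

Call:
{"op": "drive_tool", "data": {
  "rows": [-0.005, -0.028, 0.002, 0, 0.052, 0.002, -1, -0.005, -0.028, 0.002, 0, 0.052, 0.002, -1, -0.005, -0.028, 0.002, 0, 0.052, 0.002, -1, -0.005, -0.028, 0.0015, -0.001, 0.052, 0.002, -1, -0.005, -0.028, 0.001, 0, 0.053, 0.002, -1]
}}

```text
time_s: 5.85
tool_pos: [0.457, -0.0387, 0.3161]
tool_rot: [-180.0, -15.1, 5.8]
force: [-0.1, -0.6, -1.9]
grip_width: 0.0135
grasp_force: 40.0
```

Call:
{"op": "drive_tool", "data": {
  "rows": [-0.0055, -0.028, 0.001, 0, 0.052, 0.002, -1, -0.0055, -0.028, 0, 0, 0.052, 0.002, -1, -0.0055, -0.028, 0, -0.001, 0.053, 0.001, -1, -0.0055, -0.028, 0, -0.001, 0.053, 0.001, -1, -0.0055, -0.028, 0, 0, 0.052, 0.001, -1]
}}

```text
time_s: 6.48
tool_pos: [0.4181, 0.098, 0.3053]
tool_rot: [-179.9, -30.0, 5.3]
force: [-0.1, 0.6, -0.7]
grip_width: 0.0137
grasp_force: 40.0
```

Call:
{"op": "drive_tool", "data": {
  "rows": [0, 0, 0, 0, 0, 0, -1, 0, 0, 0, 0, 0, 0, -1, 0, 0, 0, 0, 0, 0, -1]
}}

```text
time_s: 6.85
tool_pos: [0.419, 0.0965, 0.3057]
tool_rot: [-179.9, -29.9, 5.3]
force: [-0.5, 0.5, -0.3]
grip_width: 0.0138
grasp_force: 40.0
```

```bash
python3 - <<'E'
from tub import *
import pickle
ps=[]
o=get_obs(); print(o['qpos'].round(1),o['tool_pos'],o['tool_rot'],o['force'],o['grip_width'])
cs={n:cam(n) for n in ['wrist','scene','side']}; pickle.dump(cs,open('c3.pkl','wb'))
def crop(n,x0,y0,x1,y1,s):
    im=cv2.resize(cs[n]['color'][y0:y1,x0:x1],None,fx=s,fy=s,interpolation=cv2.INTER_CUBIC)
    for x in range((x0//20+1)*20,x1,20): cv2.line(im,((x-x0)*s,0),((x-x0)*s,6),(255,255,255),1); cv2.putText(im,str(x),((x-x0)*s-9,18),0,.35,(255,255,255),1)
    for y in range((y0//20+1)*20,y1,20): cv2.line(im,(0,(y-y0)*s),(6,(y-y0)*s),(255,255,255),1); cv2.putText(im,str(y),(8,(y-y0)*s+4),0,.35,(255,255,255),1)
    return im
w=crop('wrist',130,60,390,260,3)[:, :780]; cv2.imwrite('pics/w3.png',w)
a=crop('scene',260,180,380,300,4); b=crop('side',205,100,285,220,4)
cv2.imwrite('pics/s3.png',np.hstack([a,b]))
E
```

```text
[ -34.   -15.9   12.7  132.4   19.3   35.5 -118.6] [0.41897497 0.09651949 0.30568307] [-179.91176078  -29.94618422    5.26126455] [-0.52264344  0.5470413  -0.2613849 ] 0.013773817289393996
```

View pics/w3.png

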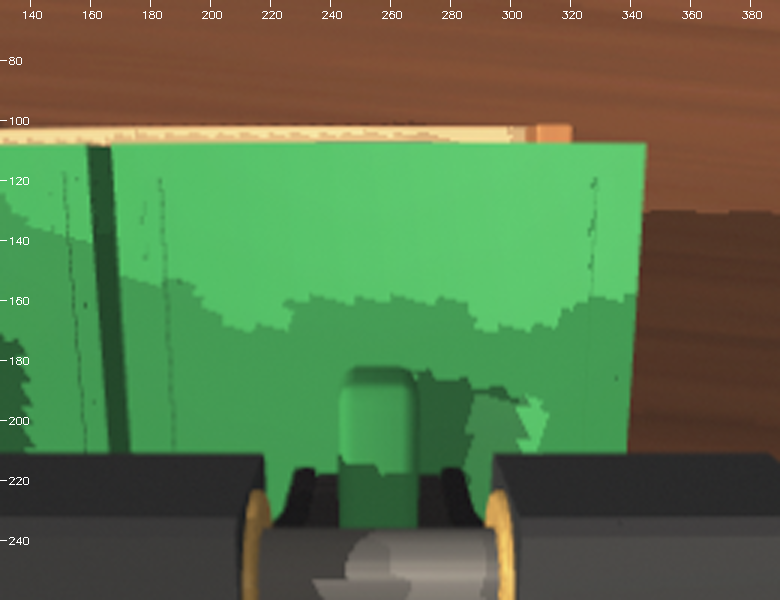

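View pics/s3.png

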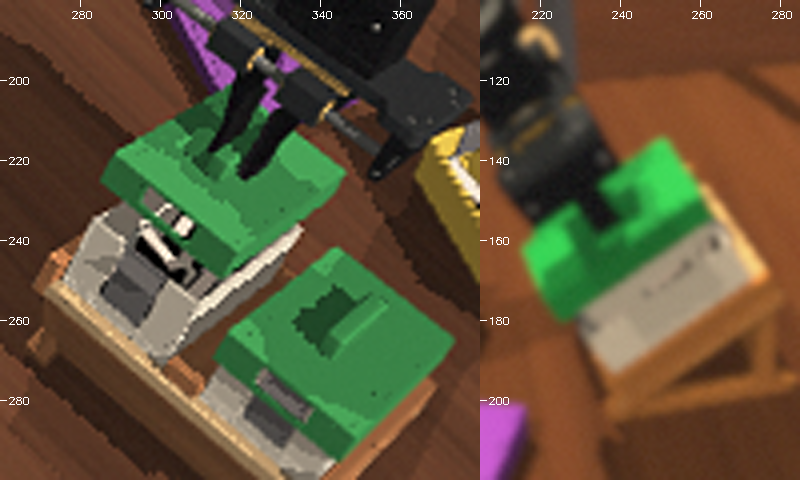

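The lid is held squarely. In the wrist view its far corners are at about (345,107) and (167,107.5). In the scene and side views it hovers directly over the tub. I use the held lid to check the camera biases.

```bash
python3 - <<'E'
from tub import *
import pickle
from scipy.optimize import minimize
cs=pickle.load(open('c3.pkl','rb')); c0=pickle.load(open('c0.pkl','rb'))
w=cs['wrist']; T=np.array(w['T'])@np.linalg.inv(np.array(w['mount']))
def lid(dx,dy,dr=0,g=.175):
    V=np.array([[a*69.5,b*47,z] for z in(-9,-32) for a in(1,-1) for b in(1,-1)])/1000
    V=V@R.from_euler('z',dr).as_matrix().T+[dx,dy,0]
    L=V*[1,-1,-1]+[0,0,g]          # lid frame -> tool frame
    return L@T[:3,:3].T+T[:3,3]
print('wrist pred far corners',proj(w,lid(0,0))[:2].round(1),'obs (166.7,107.5),(345.3,107.3)')
for n in ['scene','side']:
    c=cs[n]; im=c['color'].astype(int); d=cv2.absdiff(c['color'],c0[n]['color'])
    g=((im[...,1]>1.5*im[...,2])&(im[...,1]>1.5*im[...,0])&(im[...,1]>40)).astype(np.uint8)
    k,lab,st,cen=cv2.connectedComponentsWithStats(g)
    q=proj(c,lid(0,0)); l=lab[int(q[:4,1].mean())-8:int(q[:4,1].mean())+9,int(q[:4,0].mean())-8:int(q[:4,0].mean())+9]
    l=np.bincount(l[l>0]).argmax(); m=(lab==l)
    print(n,st[l],'hull pred bbox',q.min(0).round(1),q.max(0).round(1))
    hm=cv2.convexHull(np.argwhere(m)[:,::-1].astype(np.int32)); M=np.zeros(g.shape,np.uint8); cv2.fillConvexPoly(M,hm,1)
    def cost(p,s=8):
        Q=cv2.convexHull(((proj(c,lid(p[0]/1e3,p[1]/1e3,p[2]/50))+.5)*s).astype(np.int32)); A=np.zeros((g.shape[0]*4,g.shape[1]*4),np.uint8)
        cv2.fillConvexPoly(A,(Q//2).astype(np.int32),1); return int((A!=cv2.resize(M,None,fx=4,fy=4,interpolation=0)).sum())/16
    r=minimize(cost,[0,0,0],method='Nelder-Mead',options=dict(initial_simplex=[[0,0,0],[4,0,0],[0,4,0],[0,0,2]])); print(n,'lid dx,dy mm, yaw/50',r.x.round(2),'cost',cost([0,0,0]),r.fun)
M=R.from_euler('ZY',[yaw,-30],degrees=True).as_matrix()
P=np.array([[65,42,0],[65,-42,0],[-65,-42,0],[-65,42,0]])/1000@M.T+rim
print('rim in scene0',proj(c0['scene'],P).round(1),'obs',(np.array([(265,347),(365,437),(470,356),(370,278)])/4+[218,148]))
E
```

```text
wrist pred far corners [[166.3 108.8]
 [345.  108.8]] obs (166.7,107.5),(345.3,107.3)
scene [ 285  201   61   49 1373] hull pred bbox [284.2 199.8] [345.9 249. ]
scene lid dx,dy mm, yaw/50 [ 1.44  1.26 -0.04] cost 78.4375 46.6875
side [ 216  135   46   45 1014] hull pred bbox [214.9 136.4] [263.9 181.4]
side lid dx,dy mm, yaw/50 [ 0.68  7.47 -1.16] cost 220.4375 144.1875
rim in scene0 [[308.9 256.1]
 [282.4 234.2]
 [309.6 216.8]
 [334.6 236.5]] obs [[284.25 234.75]
 [309.25 257.25]
 [335.5  237.  ]
 [310.5  217.5 ]]
```

Call:
{"op": "drive_tool", "data": {
  "rows": [-0.0005, -0.001, 0.008, 0, 0, 0.001, -1, 0, 0, 0.009, 0, 0, 0, -1, 0, 0, 0.008, 0, 0, 0, -1, 0, 0, 0, 0, 0, 0, -1, 0, 0, 0, 0, 0, 0, -1]
}}

```text
time_s: 7.62
tool_pos: [0.4306, 0.0996, 0.2836]
tool_rot: [-179.9, -30.0, 5.3]
force: [0.4, 0.0, -0.8]
grip_width: 0.0136
grasp_force: 40.0
```

```bash
cat > st.py <<'E'
from tub import *
o=get_obs(); T=toolT(o)
d=Z.T@(T[:3,3]-tcp(0)); print('t',o['time_s'],'rel tub x,y,h mm',(d*1e3).round(1),'rotvec err deg',np.degrees(R.from_matrix(rot(yaw,30).T@T[:3,:3]).as_rotvec()).round(2),'F tub',(Z.T@o['force']).round(1),'M tool',(T[:3,:3].T@o['wrist_torque']).round(2),'q',o['qpos'].round(1)[[1,3]],'w',round(o['grip_width'],4))
E
python3 st.py
```

```text
t 7.625 rel tub x,y,h mm [-0.4  0.9 25.7] rotvec err deg [ 0.05 -0.05  0.08] F tub [-0.  -0.  -0.9] M tool [ 0.02 -0.87 -0.03] q [-12.3 132.6] w 0.0136
```

Call:
{"op": "drive_tool", "data": {
  "rows": [0, 0, 0.003, 0, 0, 0, -1, 0, 0, 0.003, 0, 0, 0, -1, 0, 0, 0, 0, 0, 0, -1]
}}

```text
time_s: 8.0
tool_pos: [0.4338, 0.0999, 0.2787]
tool_rot: [-179.9, -30.0, 5.3]
force: [1.3, -0.2, -0.8]
grip_width: 0.0132
grasp_force: 40.0
```

Call:
{"op": "drive_tool", "data": {
  "rows": [0, 0, 0.002, 0, 0, 0, -1, 0, 0, 0.002, 0, 0, 0, -1, 0, 0, 0, 0, 0, 0, -1]
}}

```text
time_s: 8.38
tool_pos: [0.4359, 0.1002, 0.2754]
tool_rot: [-179.9, -30.0, 5.3]
force: [0.2, 0.4, 1.3]
grip_width: 0.0134
grasp_force: 40.0
```

```bash
python3 st.py
```

```text
t 8.375 rel tub x,y,h mm [ 0.2  1.1 16. ] rotvec err deg [0.08 0.05 0.08] F tub [0.9 0.4 1. ] M tool [ 0.05 -0.23 -0.02] q [-10.8 132.5] w 0.0134
```

The skirt has gone past the rim without resistance. I continue down to the catches.

Call:
{"op": "drive_tool", "data": {
  "rows": [0, 0, 0.0015, 0, 0, 0, -1, 0, 0, 0.0015, 0, 0, 0, -1, 0, 0, 0, 0, 0, 0, -1]
}}

```text
time_s: 8.75
tool_pos: [0.4372, 0.1003, 0.2727]
tool_rot: [-179.9, -30.0, 5.3]
force: [-1.3, 0.2, 3.7]
grip_width: 0.0134
grasp_force: 40.0
```

Call:
{"op": "drive_tool", "data": {
  "rows": [0, 0, 0.001, 0, 0, 0, -1, 0, 0, 0.001, 0, 0, 0, -1, 0, 0, 0, 0, 0, 0, -1]
}}

```text
time_s: 9.12
tool_pos: [0.4383, 0.1005, 0.2714]
tool_rot: [-179.9, -30.0, 5.3]
force: [-4.1, -0.3, 7.9]
grip_width: 0.0137
grasp_force: 40.0
```

```bash
python3 st.py
```

```text
t 9.125 rel tub x,y,h mm [ 0.2  1.1 11.3] rotvec err deg [0.09 0.04 0.08] F tub [0.4 0.1 8.9] M tool [-0.06 -0.44  0.01] q [-10.1 132.5] w 0.0137
```

Call:
{"op": "drive_tool", "data": {
  "rows": [0, 0, 0.001, 0, 0, 0, -1, 0, 0, 0.001, 0, 0, 0, -1, 0, 0, 0, 0, 0, 0, -1]
}}

```text
time_s: 9.5
tool_pos: [0.4392, 0.1006, 0.2696]
tool_rot: [-179.9, -30.0, 5.3]
force: [-3.9, 0.7, 6.8]
grip_width: 0.0138
grasp_force: 40.0
```

Call:
{"op": "drive_tool", "data": {
  "rows": [0, 0, 0.001, 0, 0, 0, -1, 0, 0, 0.001, 0, 0, 0, -1, 0, 0, 0, 0, 0, 0, -1]
}}

```text
time_s: 9.88
tool_pos: [0.4403, 0.1006, 0.2674]
tool_rot: [-179.9, -30.0, 5.3]
force: [1.2, 0.1, 2.1]
grip_width: 0.0135
grasp_force: 40.0
```

```bash
python3 st.py
```

```text
t 9.875 rel tub x,y,h mm [-0.   1.1  6.8] rotvec err deg [0.08 0.03 0.07] F tub [2.1 0.  1.2] M tool [ 0.12  0.19 -0.05] q [ -9.5 132.5] w 0.0135
```

Call:
{"op": "drive_tool", "data": {
  "rows": [0, 0, 0.001, 0, 0, 0, -1, 0, 0, 0.001, 0, 0, 0, -1, 0, 0, 0, 0, 0, 0, -1]
}}

```text
time_s: 10.25
tool_pos: [0.4415, 0.1007, 0.2662]
tool_rot: [-179.9, -30.1, 5.3]
force: [1.0, 0.4, 5.0]
grip_width: 0.014
grasp_force: 40.0
```

```bash
python3 st.py
```

```text
t 10.25 rel tub x,y,h mm [0.4 1.  5.1] rotvec err deg [0.08 0.06 0.08] F tub [3.4 0.3 3.8] M tool [-0.05 -0.1  -0.05] q [ -9.2 132.5] w 0.014
```

Call:
{"op": "drive_tool", "data": {
  "rows": [0, 0, 0.001, 0, 0, 0, -1, 0, 0, 0.001, 0, 0, 0, -1, 0, 0, 0, 0, 0, 0, -1]
}}

```text
time_s: 10.62
tool_pos: [0.4424, 0.1007, 0.2643]
tool_rot: [-179.9, -30.0, 5.3]
force: [-0.7, 0.5, 6.6]
grip_width: 0.0138
grasp_force: 40.0
```

Call:
{"op": "drive_tool", "data": {
  "rows": [0, 0, 0.001, 0, 0, 0, -1, 0, 0, 0.001, 0, 0, 0, -1, 0, 0, 0, 0, 0, 0, -1]
}}

```text
time_s: 11.0
tool_pos: [0.4429, 0.1008, 0.2637]
tool_rot: [-179.9, -30.0, 5.3]
force: [-15.7, -3.0, 23.3]
grip_width: 0.0136
grasp_force: 40.0
```

```bash
python3 st.py
```

```text
t 11.0 rel tub x,y,h mm [0.4 1.  2.2] rotvec err deg [ 0.05 -0.03  0.12] F tub [-2.1 -1.5 28.2] M tool [-0.33 -1.49 -0.12] q [ -8.7 132.4] w 0.0136
```

Call:
{"op": "drive_tool", "data": {
  "rows": [0, 0, 0.0007, 0, 0, 0, -1, 0, 0, 0, 0, 0, 0, -1]
}}

```text
time_s: 11.25
tool_pos: [0.443, 0.1009, 0.2636]
tool_rot: [-179.9, -29.9, 5.2]
force: [-24.4, -4.9, 33.7]
grip_width: 0.014
grasp_force: 40.0
```

```bash
python3 st.py; python3 - <<'E'
from tub import *
import pickle
cs={n:cam(n) for n in ['scene','side']}; pickle.dump(cs,open('c4.pkl','wb'))
def crop(n,x0,y0,x1,y1,s): return cv2.resize(cs[n]['color'][y0:y1,x0:x1],None,fx=s,fy=s,interpolation=cv2.INTER_CUBIC)
cv2.imwrite('pics/s4.png',np.hstack([crop('scene',262,190,382,290,4),crop('side',205,110,285,210,4)]))
E
```

```text
t 11.25 rel tub x,y,h mm [0.5 1.  2.2] rotvec err deg [ 0.04 -0.05  0.13] F tub [-4.6 -2.6 41.6] M tool [-0.49 -2.15 -0.06] q [ -8.7 132.4] w 0.014
```

View pics/s4.png

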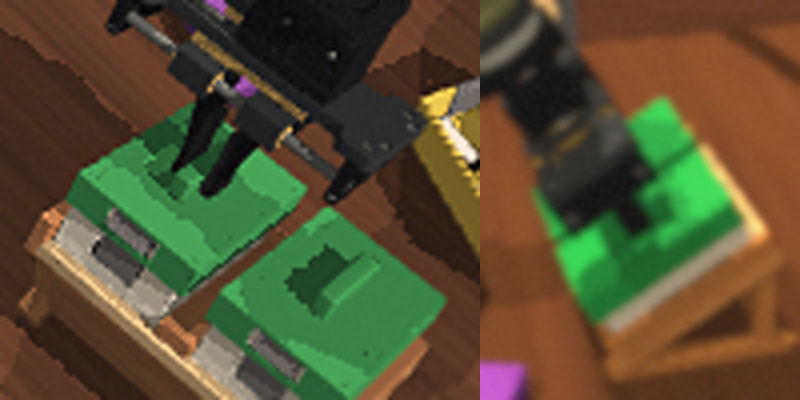

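The lid looks level with its neighbour and the far window shows the catch, and the push has turned stiff (42 N with no travel). I relieve the force, let go, and then press each end gently to be sure.

Call:
{"op": "drive_tool", "data": {
  "rows": [0, 0, -0.0012, 0, 0, 0, -1, 0, 0, -0.001, 0, 0, 0, -1, 0, 0, 0, 0, 0, 0, -0.4, 0, 0, 0, 0, 0, 0, -0.4]
}}

```text
time_s: 11.85
tool_pos: [0.4414, 0.1003, 0.2621]
tool_rot: [-180.0, -29.8, 5.3]
force: [0.2, -0.6, -0.3]
grip_width: 0.0235
grasp_force: 0.0
```

```bash
python3 st.py
```

```text
t 11.85 rel tub x,y,h mm [-1.8  0.7  1.6] rotvec err deg [-0.01 -0.22  0.08] F tub [-0.  -0.6 -0.3] M tool [-0.03 -0.75 -0.04] q [ -8.7 132.6] w 0.0235
```

Call:
{"op": "drive_tool", "data": {
  "rows": [0, 0, -0.015, 0, 0, 0, -0.4, 0.002, 0, -0.015, 0, 0, 0, -0.4, 0.026, 0, 0, 0, 0, 0, -1, 0.026, 0, 0, 0, 0, 0, -1, 0, 0, 0.01, 0, 0, 0, -1],
  "grip_force": 20
}}

```text
time_s: 12.48
tool_pos: [0.4801, 0.1042, 0.3084]
tool_rot: [-179.9, -30.1, 5.3]
force: [0.3, -0.0, 0.5]
grip_width: 0.0047
grasp_force: 0.0
```

Call:
{"op": "drive_tool", "data": {
  "rows": [0, 0, 0.008, 0, 0, 0, -1, 0, 0, 0.004, 0, 0, 0, -1, 0, 0, 0, 0, 0, 0, -1, 0, 0, 0, 0, 0, 0, -1]
}}

```text
time_s: 12.98
tool_pos: [0.4846, 0.1046, 0.2972]
tool_rot: [-179.9, -30.0, 5.3]
force: [0.3, -0.6, 0.5]
grip_width: 0.0003
grasp_force: 0.0
```

```bash
python3 st.py
```

```text
t 12.975 rel tub x,y,h mm [53.4  0.9 10.3] rotvec err deg [ 0.06 -0.04  0.07] F tub [ 0.5 -0.6  0.3] M tool [-0.04 -0.78  0.01] q [ -6.  125.7] w 0.0003
```

Call:
{"op": "drive_tool", "data": {
  "rows": [0, 0, 0.004, 0, 0, 0, -1, 0, 0, 0.002, 0, 0, 0, -1, 0, 0, 0.001, 0, 0, 0, -1, 0, 0, 0, 0, 0, 0, -1]
}}

```text
time_s: 13.48
tool_pos: [0.4883, 0.105, 0.2911]
tool_rot: [-179.9, -30.0, 5.3]
force: [0.4, 0.7, 0.3]
grip_width: 0.0006
grasp_force: 0.0
```

Call:
{"op": "drive_tool", "data": {
  "rows": [0, 0, 0.001, 0, 0, 0, -1, 0, 0, 0.001, 0, 0, 0, -1, 0, 0, 0, 0, 0, 0, -1]
}}

```text
time_s: 13.85
tool_pos: [0.4893, 0.1051, 0.2894]
tool_rot: [-179.9, -30.0, 5.3]
force: [-0.5, 0.0, 0.4]
grip_width: 0.0005
grasp_force: 0.0
```

```bash
python3 st.py
```

```text
t 13.85 rel tub x,y,h mm [53.6  0.8  1.2] rotvec err deg [ 0.05 -0.04  0.08] F tub [-0.2  0.1  0.6] M tool [-0.08 -0.73 -0.04] q [ -4.8 125.6] w 0.0005
```

Call:
{"op": "drive_tool", "data": {
  "rows": [0, 0, 0.0005, 0, 0, 0, -1, 0, 0, 0.0005, 0, 0, 0, -1, 0, 0, 0, 0, 0, 0, -1]
}}

```text
time_s: 14.22
tool_pos: [0.4897, 0.1051, 0.2891]
tool_rot: [-179.9, -30.0, 5.3]
force: [-5.5, -0.4, 6.6]
grip_width: 0.0004
grasp_force: 4.3
```

Call:
{"op": "drive_tool", "data": {
  "rows": [0, 0, 0.0005, 0, 0, 0, -1, 0, 0, 0.0005, 0, 0, 0, -1, 0, 0, 0, 0, 0, 0, -1]
}}

```text
time_s: 14.6
tool_pos: [0.4898, 0.1051, 0.2891]
tool_rot: [-179.9, -29.9, 5.3]
force: [-15.8, -2.6, 16.1]
grip_width: 0.0002
grasp_force: 11.2
```

```bash
python3 st.py
```

```text
t 14.6 rel tub x,y,h mm [53.9  0.9  0.7] rotvec err deg [ 0.06 -0.08  0.11] F tub [-5.8 -1.1 21.9] M tool [-0.37 -2.06 -0.03] q [ -4.7 125.6] w 0.0002
```

The far end is stiff at h=0.7 with 22 N and did not move, so it is home. Now the near end, with the tool leaned only 15° to stay within the joint ranges.

```bash
python3 - <<'E'
from tub import *
Rt=rot(yaw,15); zt=-Rt[:,2]
tgt=lambda up:rim+Z@np.array([-.054,.0009,.0056+up])+.1822*zt
T0=toolT(get_obs()); S=np.eye(4); S[2,3]=-.04; T=T0@S
T=plan(tgt(.03),Rt,5,-1,T); T=plan(tgt(.012),Rt,2,-1,T); print(T[:3,3])
E
```

```text
[-0.0121, 0.0, 0.0032, -0.0, -0.052, -0.0, -1, -0.012, 0.0, 0.0039, -0.0, -0.052, -0.0, -1, -0.0117, 0.0, 0.0045, -0.0, -0.052, -0.001, -1, -0.0115, 0.0, 0.0051, -0.001, -0.052, -0.0, -1, -0.0113, 0.0, 0.0056, -0.0, -0.052, -0.001, -1]
[0.0023, 0.0, 0.0087, -0.0, -0.0, 0.0, -1, 0.0024, 0.0001, 0.0087, -0.0, -0.0, 0.0, -1]
[0.43455673 0.09988131 0.263859  ]
```

Call:
{"op": "drive_tool", "data": {
  "rows": [0, 0, -0.02, 0, 0, 0, -1, 0, 0, -0.02, 0, 0, 0, -1]
}}

```text
time_s: 14.85
tool_pos: [0.4701, 0.1032, 0.3226]
tool_rot: [-179.9, -29.9, 5.3]
force: [0.6, 0.3, 0.3]
grip_width: 0.0001
grasp_force: 0.0
```

Call:
{"op": "drive_tool", "data": {
  "rows": [-0.012, 0, 0.003, 0, -0.052, 0, -1, -0.012, 0, 0.004, 0, -0.052, 0, -1, -0.012, 0, 0.0045, 0, -0.052, 0, -1, -0.0115, 0, 0.005, 0, -0.052, 0, -1, -0.0115, 0, 0.0055, 0, -0.052, -0.001, -1]
}}

```text
time_s: 15.48
tool_pos: [0.4249, 0.0991, 0.2774]
tool_rot: [-179.9, -14.9, 5.4]
force: [-0.0, -0.8, 0.2]
grip_width: -0.0001
grasp_force: 0.0
```

Call:
{"op": "drive_tool", "data": {
  "rows": [0.0025, 0, 0.0085, 0, 0, 0, -1, 0.0025, 0, 0.0085, 0, 0, 0, -1, 0, 0, 0, 0, 0, 0, -1, 0, 0, 0, 0, 0, 0, -1]
}}

```text
time_s: 15.98
tool_pos: [0.4349, 0.1, 0.2631]
tool_rot: [-179.9, -15.1, 5.4]
force: [-0.3, -0.1, 1.1]
grip_width: 0.0002
grasp_force: 0.0
```

```bash
cat > st2.py <<'E'
from tub import *
o=get_obs(); T=toolT(o); tip=Z.T@(T[:3,3]+.1822*T[:3,2]-rim)-[0,0,.0056]
print(o['time_s'],'tip rel contact plane mm',(tip*1e3).round(1),'F tub',(Z.T@o['force']).round(1),'q',o['qpos'].round(1)[[1,3]])
E
python3 st2.py
```

```text
15.975 tip rel contact plane mm [-53.8   1.1  11.1] F tub [ 0.3 -0.1  1.1] q [ -5.6 127.3]
```

Call:
{"op": "drive_tool", "data": {
  "rows": [0.001, 0, 0.004, 0, 0, 0, -1, 0.0005, 0, 0.002, 0, 0, 0, -1, 0.0005, 0, 0.002, 0, 0, 0, -1, 0, 0, 0, 0, 0, 0, -1]
}}

```text
time_s: 16.48
tool_pos: [0.4387, 0.1004, 0.2557]
tool_rot: [-179.9, -15.1, 5.4]
force: [-0.7, 0.2, 0.6]
grip_width: 0.0008
grasp_force: 0.0
```

Call:
{"op": "drive_tool", "data": {
  "rows": [0.0003, 0, 0.001, 0, 0, 0, -1, 0.0002, 0, 0.0007, 0, 0, 0, -1, 0, 0, 0, 0, 0, 0, -1]
}}

```text
time_s: 16.85
tool_pos: [0.4394, 0.1004, 0.255]
tool_rot: [-179.9, -15.0, 5.4]
force: [-7.1, -1.2, 9.7]
grip_width: 0.0003
grasp_force: 5.8
```

```bash
python3 st2.py
```

```text
16.85 tip rel contact plane mm [-54.2   1.2   1.9] F tub [-1.4 -0.5 12. ] q [ -4.2 127.2]
```

Call:
{"op": "drive_tool", "data": {
  "rows": [0.0001, 0, 0.0005, 0, 0, 0, -1, 0, 0, 0, 0, 0, 0, -1]
}}

```text
time_s: 17.1
tool_pos: [0.4396, 0.1004, 0.255]
tool_rot: [-179.9, -15.0, 5.4]
force: [-9.9, -2.1, 13.5]
grip_width: 0.0005
grasp_force: 8.4
```

```bash
python3 st2.py
```

```text
17.1 tip rel contact plane mm [-54.1   1.2   1.8] F tub [-1.9 -1.2 16.7] q [ -4.2 127.2]
```

Call:
{"op": "drive_tool", "data": {
  "rows": [0.0001, 0, 0.0004, 0, 0, 0, -1, 0, 0, 0, 0, 0, 0, -1]
}}

```text
time_s: 17.35
tool_pos: [0.4397, 0.1004, 0.2549]
tool_rot: [-179.9, -15.0, 5.4]
force: [-12.0, -2.1, 16.8]
grip_width: 0.0003
grasp_force: 10.6
```

```bash
python3 st2.py
```

```text
17.35 tip rel contact plane mm [-54.1   1.2   1.7] F tub [-2.1 -0.9 20.6] q [ -4.2 127.1]
```

Call:
{"op": "drive_tool", "data": {
  "rows": [0.0001, 0, 0.0005, 0, 0, 0, -1, 0.0001, 0, 0.0005, 0, 0, 0, -1, 0, 0, 0, 0, 0, 0, -1]
}}

```text
time_s: 17.73
tool_pos: [0.44, 0.1005, 0.2547]
tool_rot: [-179.9, -14.9, 5.4]
force: [-18.8, -3.2, 27.0]
grip_width: 0.0006
grasp_force: 16.3
```

```bash
python3 st2.py
```

```text
17.725 tip rel contact plane mm [-54.1   1.3   1.5] F tub [-3.  -1.4 32.9] q [ -4.1 127.1]
```

Call:
{"op": "drive_tool", "data": {
  "rows": [-0.0003, 0, -0.002, 0, 0, 0, -1, 0, 0, -0.03, 0, 0, 0, -1, 0, 0, -0.05, 0, 0, 0, -1, 0.02, 0, -0.05, 0, 0, 0, -1, 0.02, 0.05, 0, 0, 0, 0, -1]
}}

```text
time_s: 18.35
tool_pos: [0.4503, 0.0538, 0.3952]
tool_rot: [-179.8, -15.6, 5.8]
force: [2.4, -0.2, -0.5]
grip_width: 0.0003
grasp_force: 0.0
```

Call:
{"op": "drive_tool", "data": {
  "rows": [0, 0.06, 0, 0, 0, 0, -1, 0, 0.06, 0, 0, 0, 0, -1, 0, 0.06, 0, 0, 0, 0, -1, 0, 0, 0, 0, 0, 0, -1, 0, 0, 0, 0, 0, 0, -1]
}}

```text
time_s: 18.98
tool_pos: [0.4662, -0.1277, 0.39]
tool_rot: [-179.9, -15.1, 5.4]
force: [-0.1, 0.2, -0.1]
grip_width: 0.0003
grasp_force: 0.0
```

```bash
python3 - <<'E'
from tub import *
import pickle
from scipy.optimize import minimize
cs={n:cam(n) for n in ['scene','side']}; pickle.dump(cs,open('c5.pkl','wb')); c0=pickle.load(open('c0.pkl','rb'))
V=np.array([[a*69.5,b*47,z] for z in(3,-20) for a in(1,-1) for b in(1,-1)])/1000
def masks(c,near):
    im=c['color'].astype(int); g=((im[...,1]>1.5*im[...,2])&(im[...,1]>1.5*im[...,0])&(im[...,1]>40)).astype(np.uint8)
    return g
def crop(n,x0,y0,x1,y1,s): return cv2.resize(cs[n]['color'][y0:y1,x0:x1],None,fx=s,fy=s,interpolation=cv2.INTER_CUBIC)
cv2.imwrite('pics/s5.png',np.hstack([crop('scene',262,200,372,300,4),crop('side',205,110,287,210,4)]))
# scene: overlap of closed lid moved by -112 mm in y vs the placed lid, per-view silhouettes
for n in cs:
    for nm,c in [('closed t0',c0[n]),('both now',cs[n])]:
        g=masks(c,0); x0,y0,x1,y1=(262,190,385,310) if n=='scene' else (205,105,300,215)
        m=np.zeros_like(g); m[y0:y1,x0:x1]=g[y0:y1,x0:x1]; k,l,st,ce=cv2.connectedComponentsWithStats(m)
        print(n,nm,[(st[i].tolist(),ce[i].round(1).tolist()) for i in range(1,k) if st[i,4]>100])
for n in ['scene','side']:
    p=[proj(cs[n],V@Z.T+rim+Z@np.array([0,d,0])) for d in(0,.112)]
    print(n,[ (q.min(0).round(1),q.max(0).round(1)) for q in p])
ref=cv2.absdiff(cs['scene']['color'],c0['scene']['color']).max(2); 
for nm,(x,y,r) in dict(glue=(174,213,18),jar=(206,103,14),tape=(161,160,20)).items(): print(nm,int((ref[y-r:y+r,x-r:x+r]>40).sum()))
E
```

```text
scene closed t0 [([313, 242, 61, 53, 1640], [343.6, 266.9])]
scene both now [([279, 215, 60, 49, 1514], [308.8, 238.1]), ([313, 242, 61, 53, 1639], [343.6, 266.9])]
side closed t0 [([218, 135, 41, 36, 685], [237.7, 152.4])]
side both now [([219, 152, 51, 39, 879], [240.9, 169.7])]
scene [(array([276.8, 214.3]), array([337.5, 263.9])), (array([312. , 240.6]), array([372.8, 295. ]))]
side [(array([223.8, 148.2]), array([272. , 192.6])), (array([217.4, 135.2]), array([261.4, 175.4]))]
glue 0
jar 3
tape 44
```

View pics/s5.png

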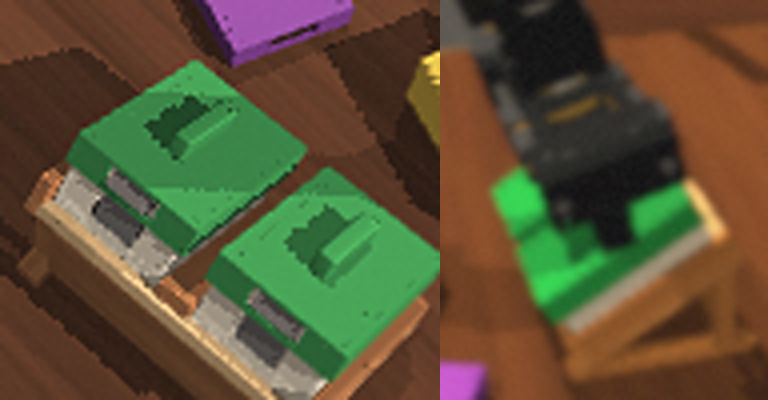

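The picture shows both lids lying level. In the scene crop the far window shows the catch just as on the closed tub, and the skirt runs parallel to the tub. Each end took 22–33 N without moving, so I hand in.

```bash
python3 -c "
from h import *
print(sign_off())"
```

```text
the job is handed in; nothing more can be done
None
```

I put the green lid on the open tub, pressed it home and handed the job in at about 19 s, but I got no verdict back. Both ends held stiff without moving (22 N far, 33 N near, above the advised 2 kg or so), and only the far catch could be seen in its window.

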